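# Size an unmarked cigar tube on the taper gauge and stand it in its stock block

## Task

Size the aluminium tube that stands alone in the ready block: keeping it upright with its foot near the board, enter it at the wide mouth of the taper gauge and slide it along the slot with a light push until it wedges snugly between both steel jaws, without forcing it. Read from where it stops between the engraved lines whether it is thick, middling or thin, then stand it upright in the pale stock block of that size (largest, middling or smallest block), setting it down rather than dropping it. Leave the two waiting tubes and everything else on the counter alone.

Things in the scene. Friction and masses are not known exactly. Their poses are not given: they have to be found in the camera images.
- tube_a_mid (a point): one of three plain aluminium cigar tubes: upright flat-ended cylinder, 110 mm tall, 28 to 50 g, cap seam 32 mm below its top. Diameter between 15 and 21 mm, one of three sizes; which is not told, and any of the three may stand in the ready block. Point: its centre, 55 mm above its foot; z up along the tube. Gripped 20 mm above this point, the fingers clear blocks and gauge
- tube_b_mid (a point): one of three plain aluminium cigar tubes: upright flat-ended cylinder, 110 mm tall, 28 to 50 g, cap seam 32 mm below its top. Diameter between 15 and 21 mm, one of three sizes; which is not told, and any of the three may stand in the ready block. Point: its centre, 55 mm above its foot; z up along the tube. Gripped 20 mm above this point, the fingers clear blocks and gauge
- tube_c_mid (a point): one of three plain aluminium cigar tubes: upright flat-ended cylinder, 110 mm tall, 28 to 50 g, cap seam 32 mm below its top. Diameter between 15 and 21 mm, one of three sizes; which is not told, and any of the three may stand in the ready block. Point: its centre, 55 mm above its foot; z up along the tube. Gripped 20 mm above this point, the fingers clear blocks and gauge
- tube_a: the same tube as tube_a_mid; origin at the centre of its foot
- tube_b: the same tube as tube_b_mid; origin at the centre of its foot
- tube_c: the same tube as tube_c_mid; origin at the centre of its foot
- gauge_mouth (a point): taper gauge, fixed on the counter: dark wooden board 235 x 104 x 8 mm, two steel jaws on it 32 mm tall (tops 40 mm above the counter); the slot between them narrows evenly from 25 mm at the mouth to 12 mm at 130 mm in, alike on both sides. Point: centre of the mouth on the board's top face, 8 mm above the counter; x along the slot's centre line from mouth to narrow end, z up
- jaw_left: steel jaw on the +y side of the slot, 20 x 130 x 32 mm, with a dark wear strip on its inner side; origin and axes as gauge_mouth. The board reaches 65 mm out before the mouth, where both jaws' ends are bevelled outwards over 15 mm, so a tube can be brought down 40 mm before the mouth and slid in
- jaw_right: the like jaw on the -y side; origin and axes as gauge_mouth. Its strip is set by hand screws up to 1 mm either way from nominal (not told), so the slot's true centre and the stop shift a little each time. A tube off centre drags on one jaw and seems to stop early: it is wedged snugly when it bears on both, at a push of about 3 to 6 N; about 0.5 mm on per N more. Over 15 N on a jaw dents it
- gauge_line1 (a point): first of two dark lines engraved across the jaws' tops, 59 mm in from the mouth: a tube whose axis stops short of it (34 to 57 mm in) is thick. Point on the centre line at the jaws' top height
- gauge_line2 (a point): the second line, 86.5 mm in from the mouth: a tube stopped between the lines (61 to 84 mm in) is middling, one stopped past this line (89 to 112 mm in) is thin. Point as for gauge_line1
- ready_floor (a point): floor of the single pocket (24 mm square, 37 mm deep) of the ready block, a small brown wooden block 56 x 56 x 45 mm; the tube to be sized stands alone in it. Floor 8 mm above the counter
- waiting0_floor (a point): floor of one pocket (24 mm square, 37 mm deep) of the waiting block, a brown wooden block 56 x 130 x 45 mm with two pockets 68 mm apart; the two tubes in it are to be left alone. Floor 8 mm above the counter
- waiting1_floor (a point): floor of the other pocket of the waiting block
- narrow_floor (a point): floor of the pocket (20 mm square, 37 mm deep) of the smallest of the three pale wooden stock blocks (50 x 50 x 45 mm): for thin tubes. Floor 8 mm above the counter, pocket at the block's centre. The three stock blocks stand in a row at the robot's right in any order
- middle_floor (a point): the same for the middling pale stock block (62 x 62 x 45 mm, pocket 23.5 mm square): for middling tubes
- wide_floor (a point): the same for the largest pale stock block (76 x 76 x 45 mm, pocket 28 mm square): for thick tubes
- cutter: bystander: flat steel cigar cutter with two finger rings, 97 x 40 x 8 mm, lying; origin under its centre
- ashtray: bystander: white ceramic ashtray, 102 mm across, 36 mm tall; origin under its centre
- lighter: bystander: dark steel table lighter, 34 x 30 x 72 mm, upright; origin under its centre
- matchbox: bystander: cardboard matchbox 36 x 56 x 15 mm; origin under its centre
- punch: bystander: small brass punch, 22 mm across, 38 mm tall, standing; origin under its centre
Not all that is in view belongs to the job. Leave any blue, turquoise or yellow look-alike of the tube_c alone.

How it is judged:
By the outcome, as a careful person would: the job done as asked, in the order asked, and still so for the second after the job is handed in, with the robot touching nothing.
It also fails if it takes over 54 s, if anything falls off the work surface, if the arm or the gripper's body presses on something with over 40 N, if the wrist force passes 120 N, or if a joint passes its speed limit or range.

## Robot

A 6-joint arm with a two-finger parallel gripper is mounted at the origin on the work surface. World frame = base frame: x ahead of the robot, y to its left, z up, the work surface at z = 0. Lengths are in mm, angles in degrees, forces in N, time in s.
With the tool pointing down it reaches from about 400 to 925 mm from the base axis. Payload 3.4 kg.
Tool frame: the origin (TCP) lies at the very end of the fingers, on their centre line; the grasp point (between the pads) lies 19 mm behind it; z points along the fingers, y is the direction in which the jaws open and shut (so a half turn about z gives the same grasp; the last joint's range is limited). The gripper opens to 85 mm and grips with 20 to 120 N. Pads are 22 mm wide; open, the fingers measure 114 mm over their backs; the gripper's body (76 mm by 85 mm) begins 54 mm behind the grasp point. The pads swing forward as they close: fully open they stand 13 mm farther back than shut.
Start: joints at [70.044, 17.578, 86.31, -0, 76.112, -4.211], TCP at [156.052, 553.424, 198.405] pointing down, gripper open.
Joint ranges: [-179.03, 179.03], [-60, 130.46], [8.19, 133.38], [-81.62, 261.62], [5.75, 156.47], [-153.77, 153.77]. Speed limits (degrees/s): [147.25, 147.25, 180, 180, 180, 180].

## Interface

Orientations are given as [roll, pitch, yaw] about the fixed x, y, z axes, in that order (R = Rz(yaw) Ry(pitch) Rx(roll)).
In Python, from bench import get_obs, capture, get_calibration, job_done, boxes_of gives the robot as it stands.
- The arm moves only by the tool step_arm, never from a script. Its argument "commands" is text: rows parted by semicolons, each of 6 numbers parted by spaces: the shift along the tool's x, y, z in cm, then the turn, a rotation vector about the tool's x, y, z in rad. A call has 1 to 20 rows; each row shifts and turns the pose as measured when the row begins, along the tool's axes as they then stand; what a row does not reach is not made up. A row lasts 1/8 s, in which the tool goes at most 62.5 mm and 10.7 degrees, less where a joint would pass 70% of its speed; a pose out of reach is approached as far as the arm can. A call is refused whole if a number of a shift passes 6.25 or a number of a turn 0.188, either way. A call with a gripper value outside its range is refused whole. "gripper" is the opening, from -1 (shut) to 1 (fully open), so that 0 is half open, set as the call begins (left out, the last holds). The fingers move at their own pace and stop on an object; "force" is the grip in N (left out, the last holds). Time passes only in rows, so rows that do not move let the fingers close. It gives the time, the measured TCP pose, the force and the opening at its end, in the units of the state.
- get_obs(): the state, without advancing time (a new reading comes with each control period).
- capture(name): name is "scene" or "side" or "wrist"; returns the picture (400x640x3 uint8, red, green, blue); there is no depth.
- get_calibration(name): a dict with "fx", "fy", "cx", "cy" (pixels), "k1" (the pictures are not rectified: a ray, as slopes to the right and down, at radius r is drawn at 1 + k1 r^2 times it, then the intrinsics apply), "T" (4x4, takes a point from camera to world coordinates); the wrist camera has in their place "mount" (4x4, takes a point from camera to tool coordinates, whose origin is the TCP and whose axes are the flange's). Camera axes: x right, y down, z forward; pixel columns grow to the right and rows downward; lengths in mm; the calibration is good to about 2 mm. A picture is of the moment at which its call begins: read the wrist's pose just before it. get_calibration takes no time and is no camera call.
- job_done(): hands the job in, once; it reports no verdict.
Trained networks look in the newest picture that a camera, given by its name, has taken for a name from the list of things; names that differ only in an ending like _2 or _b are one class to them, and where a whole thing is asked for, a point or a joint stands for the part that bears it (a point fixed in the world has none). Each returns a list of dicts, best first, with "score" (0 to 1); they miss things now and then, are a little off and sometimes report something else, mostly with a low value. They report only what shows in the picture. A call takes as long as a camera call. They do not tell look-alikes from the thing itself.
- boxes_of(camera, target): "position" ([x, y, z] in mm, in world coordinates, good to about 4 mm: the middle of the surface that is visible of it).
The state is a dict: "time": time; "q": joint angles; "joint_vel": joint speeds; "joint_torque": joint torques, N m; "tcp_pos": TCP position; "tool_rot": TCP orientation; "ft_force": force on the tool from outside, world axes, zero at the start; "ft_torque": the same for the moment, N m; "finger_gap": finger opening in mm.
Only numpy, scipy, OpenCV 4.12 (cv2) and the standard library are available. Lean on these libraries where they do the work, as an engineer would, in place of code of your own. Each camera call takes 0.05 s, during which the arm holds its last target. There are 200 camera calls.

## Working session

There is one attempt and no reset: what is moved stays moved. The work goes in short steps, Python scripts to look and compute and a tool call to move; the robot and the scene stay as the last step left them, time stands still between calls to the robot, and variables do not carry over. Pictures are saved under pics/ and viewed, about 8 in all and at most 12, crops included, and the job is handed in when it is done.

Besides the shell and the picture viewer there is one more tool, called after ">>>" by a JSON object that holds its "api" and its "payload", one argument or row to a line. step_arm: Moves the arm, as the interface text tells. Its arguments: {"type":"object","properties":{"commands":{"type":"string"},"gripper":{"type":"number"},"force":{"type":"number"}},"required":["commands"]}

```bash
mkdir -p pics; ls; python3 - <<'E'
from bench import *
import cv2,numpy as np
for n in("scene","side"):
    im=capture(n); cv2.imwrite(f"pics/{n}0.png",im[:,:,::-1])
    c=get_calibration(n); print(n,c["fx"],c["fy"],c["cx"],c["cy"],c["k1"]); print(np.round(c["T"],3))
    for t in ["tube_a","gauge_mouth","jaw_left","jaw_right","ready_floor","waiting0_floor","narrow_floor","middle_floor","wide_floor"]:
        print(t,[(np.round(d["position"]).tolist(),round(d["score"],2)) for d in boxes_of(n,t)])
print(get_calibration("wrist")); print(get_obs())
E
```

```text
pics
scene 428.3302756892322 428.3302756892322 325.5636234990131 202.4626409023838 -0.09935303939024503
[[ 3.120000e-01  7.670000e-01 -5.600000e-01  1.157187e+03]
 [ 9.500000e-01 -2.510000e-01  1.860000e-01 -1.735070e+02]
 [ 2.000000e-03 -5.900000e-01 -8.070000e-01  9.178470e+02]
 [ 0.000000e+00  0.000000e+00  0.000000e+00  1.000000e+00]]
tube_a [([701.0, 317.0, 90.0], 0.77), ([627.0, 233.0, 68.0], 0.77), ([619.0, 292.0, 69.0], 0.65), ([714.0, 247.0, 92.0], 0.62), ([736.0, 160.0, 70.0], 0.48)]
gauge_mouth [([523.0, 41.0, 11.0], 0.56)]
jaw_left [([526.0, 36.0, 36.0], 0.94)]
jaw_right [([492.0, 38.0, 38.0], 0.67), ([451.0, -160.0, 8.0], 0.55)]
ready_floor [([490.0, 296.0, 40.0], 0.84), ([700.0, 318.0, 92.0], 0.64), ([462.0, -344.0, 39.0], 0.34)]
waiting0_floor [([719.0, 274.0, 47.0], 0.91)]
narrow_floor [([557.0, -318.0, 46.0], 0.56)]
middle_floor [([642.0, -272.0, 44.0], 0.85)]
wide_floor [([461.0, -345.0, 40.0], 0.59)]
side 391.51334740434834 391.51334740434834 323.5107558071169 194.35001117671803 -0.03786681534435826
[[-9.67000e-01 -1.56000e-01  2.02000e-01  3.66115e+02]
 [-2.55000e
[... 1214 characters left out ...]
0e+00,
         1.00000000e+00]])}
{'time': 1.0, 'q': array([ 7.00442171e+01,  1.75763857e+01,  8.63096795e+01,  1.09107822e-03,
        7.61102506e+01, -4.21279772e+00]), 'joint_vel': array([ 0.03469364, -0.03378965,  0.02636987, -0.03768547,  0.04472994,
        0.0786915 ]), 'joint_torque': array([ 6.33139498e-04, -4.57506108e+01, -2.52341706e+01, -1.78442028e-04,
        9.58493656e-04, -1.17077215e-05]), 'tcp_pos': array([156.0497993 , 553.44363071, 198.42902015]), 'tool_rot': array([ 1.79996248e+02, -7.85685537e-04,  1.64256753e+02]), 'ft_force': array([-0.1721101 , -0.55051715, -0.28244447]), 'ft_torque': array([-0.06468435,  0.01132115, -0.00400531]), 'finger_gap': 85.17902108950985}
```

View pics.

View pics/scene0.png

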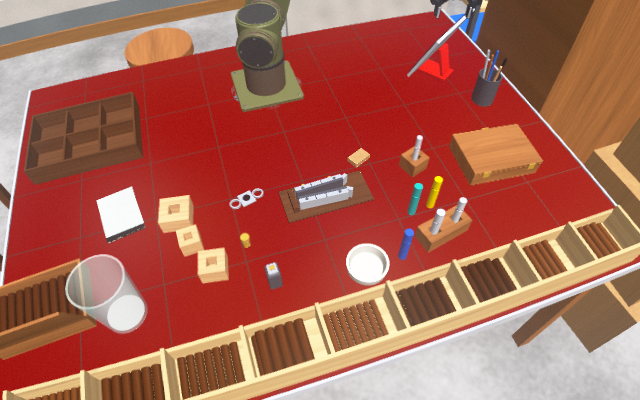

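View pics/side0.png

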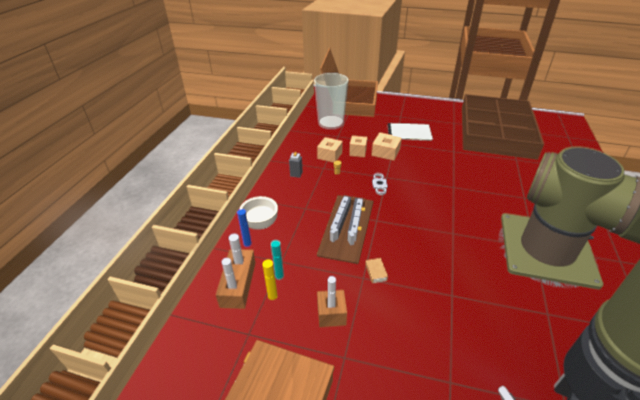

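```bash
python3 - <<'E'
import cv2,numpy as np
a=cv2.imread("pics/scene0.png");b=cv2.imread("pics/side0.png")
def c(i,x,y,w,h,s): return cv2.resize(i[y:y+h,x:x+w],None,fx=s,fy=s,interpolation=cv2.INTER_CUBIC)
top=np.hstack([c(a,275,160,105,75,3.8),c(b,305,180,105,75,3.8)])
bot=np.hstack([c(a,385,125,105,75,3.8),c(a,145,185,105,75,3.8)])
cv2.imwrite("pics/crop1.png",np.vstack([top,bot]))
E
```

```text
(no output)
```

View pics/crop1.png

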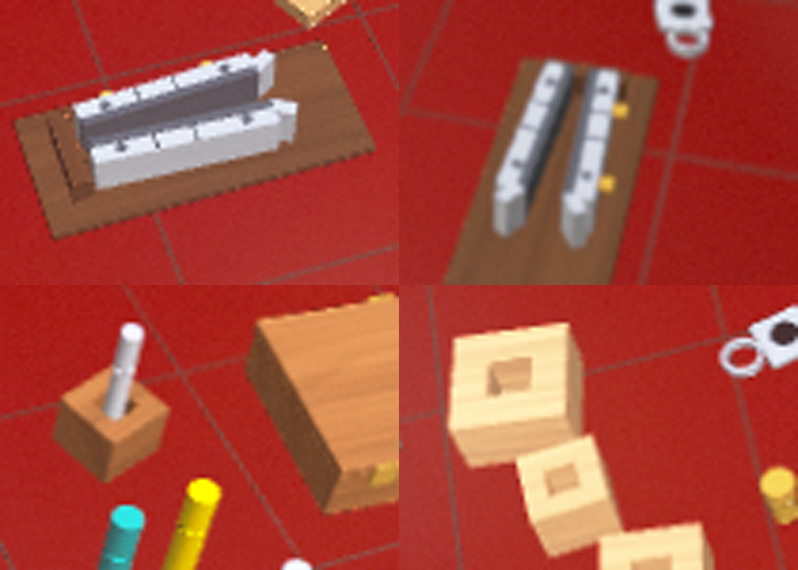

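```bash
cat > h.py <<'E'
import numpy as np,cv2
from scipy.spatial.transform import Rotation as R
from bench import *
def cam(n,obs=None):
    c=get_calibration(n); 
    if n=="wrist":
        T=np.eye(4);T[:3,:3]=R.from_euler("xyz",obs["tool_rot"],degrees=True).as_matrix();T[:3,3]=obs["tcp_pos"];T=T@c["mount"]
    else: T=np.array(c["T"])
    return c,T
def ray(n,uv,obs=None):
    c,T=cam(n,obs); d=(np.array(uv,float)-[c["cx"],c["cy"]])/[c["fx"],c["fy"]]; s=d.copy()
    for _ in range(20): s=d/(1+c["k1"]*(s@s))
    v=T[:3,:3]@np.array([*s,1]); return T[:3,3],v/np.linalg.norm(v)
def onz(n,uv,z,obs=None):
    o,v=ray(n,uv,obs); return o+v*(z-o[2])/v[2]
def proj(n,p,obs=None):
    c,T=cam(n,obs); q=np.linalg.inv(T)@np.array([*p,1]); s=q[:2]/q[2]; s=s*(1+c["k1"]*(s@s)); return s*c["fx"]+[c["cx"],c["cy"]]
def tri(rays):
    A=0;b=0
    for o,v in rays: M=np.eye(3)-np.outer(v,v);A=A+M;b=b+M@o
    p=np.linalg.solve(A,b); return p,[np.linalg.norm((np.eye(3)-np.outer(v,v))@(p-o)) for o,v in rays]
E
python3 - <<'E'
from h import *
np.set_printoptions(precision=1,suppress=True)
print("tube top",tri([ray("scene",(419.7,136.8)),ray("side",(331.5,279))]),onz("scene",(419.7,136.8),118),onz("side",(331.5,279),118))
f=lambda x,y:(275+x/3.8,160+y/3.8)
for p in[(55,238),(375,150),(325,45),(18,118)]: print("board",onz("scene",f(*p),8))
g=lambda x,y:(305+x/3.8,180+y/3.8)
for p in[(77,106),(258,60),(93,150),(283,108)]: print("jawtop sc",onz("scene",f(*p),40))
for n,p in[("largest",(510,365)),("small",(562,478))]: print(n,onz("scene",(145+(p[0]-399)/3.8,185+(p[1]-285)/3.8),45))
print("mid",onz("scene",(213,258),45))
o=get_obs();print(o["time"],o["q"])
E
```

```text
tube top (array([477.6, 312.1, 118.6]), [np.float64(0.8502690552128382), np.float64(0.8502690552129413)]) [476.2 312.1 118. ] [478.3 312.4 118. ]
board [557.7 -71.6   8. ]
board [556.3 159.8   8. ]
board [456.  160.9   8. ]
board [451.5 -69.5   8. ]
jawtop sc [478.9 -32.1  40. ]
jawtop sc [478.9  99.5  40. ]
jawtop sc [518.4 -32.1  40. ]
jawtop sc [524.5 101.5  40. ]
largest [ 442.6 -341.7   45. ]
small [ 542.7 -319.6   45. ]
mid [ 621.9 -271.3   45. ]
1.0 [70.  17.6 86.3  0.  76.1 -4.2]
```

>>> {"api": "step_arm", "payload": {
  "commands": "0 -4 0 0 0 -0.137; 0 -4 0 0 0 -0.138; -4.8 -2.3 0 0 0 0; -4.8 -2.3 0 0 0 0; -4.8 -2.3 0 0 0 0; -4.8 -2.3 0 0 0 0; -4.8 -2.3 0 0 0 0; -4.8 -2.3 0 0 0 0; -4.8 -2.3 0 0 0 0; 0 0 0 0 0 0",
  "gripper": 0,
  "force": 60
}}

```text
time: 2.25
tcp_pos: [488.0, 313.3, 199.1]
tool_rot: [179.7, 0.2, -179.2]
ft_force: [-0.7, -0.0, -0.2]
finger_gap: 42.9
```

```bash
python3 - <<'E'
from h import *
o=get_obs(); im=capture("wrist"); cv2.imwrite("pics/w1.png",im[:,:,::-1]); print({k:np.round(o[k],2) for k in("time","tcp_pos","tool_rot","finger_gap","ft_force")})
for t in("tube_a","ready_floor"): print(t,[(np.round(d["position"]).tolist(),round(d["score"],2)) for d in boxes_of("wrist",t)])
print(proj("wrist",(477.6,312.1,118),o),proj("wrist",o["tcp_pos"],o))
E
```

```text
{'time': np.float64(2.25), 'tcp_pos': array([487.98, 313.29, 199.13]), 'tool_rot': array([ 179.7 ,    0.22, -179.22]), 'finger_gap': np.float64(42.88), 'ft_force': array([-0.73, -0.02, -0.18])}
tube_a [([474.0, 315.0, 117.0], 0.9), ([605.0, 296.0, 85.0], 0.83), ([725.0, 168.0, 66.0], 0.75)]
ready_floor [([473.0, 311.0, 44.0], 0.64)]
[317.92079109 191.57828179] [319.04479256 234.75825714]
```

View pics/w1.png

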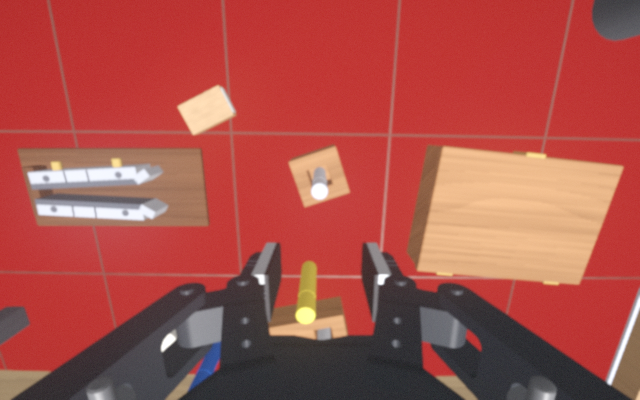

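```bash
cat >> h.py <<'E'
def need(target,yaw=180,o=None):
    o=o or get_obs(); Rt=R.from_euler("xyz",o["tool_rot"],degrees=True); Rg=R.from_euler("xyz",[180,0,yaw],degrees=True)
    print("tcp",np.round(o["tcp_pos"],1),"rot",np.round(o["tool_rot"],2),"t",round(float(o["time"]),2),"F",np.round(o["ft_force"],1),"gap",round(float(o["finger_gap"]),1))
    print("cm",np.round(Rt.inv().apply(np.array(target)-o["tcp_pos"])/10,2),"rad",np.round((Rt.inv()*Rg).as_rotvec(),4))
E
python3 - <<'E'
from h import *
o=get_obs()
p=onz("wrist",(320,189),118,o); print(p, tri([ray("scene",(419.7,136.8)),ray("side",(331.5,279)),ray("wrist",(320,189),o)]))
need((477,313,64))
E
```

```text
[470.16446461 315.55938963 118.        ] (array([474.52535309, 313.81895402, 117.00412631]), [np.float64(1.0071854162072555), np.float64(4.109793623086224), np.float64(4.4209444648225205)])
tcp [483.2 314.9 199. ] rot [ 1.7969e+02  3.0000e-02 -1.7899e+02] t 2.4 F [-0.   0.2 -0.1] gap 42.7
cm [ 0.64 -0.26 13.5 ] rad [0.0054 0.0005 0.0176]
```

>>> {"api": "step_arm", "payload": {
  "commands": "0.3 0 3.2 0.005 0 0.009; 0.3 0 3.2 0 0 0.009; 0 0 0 0 0 0; 0 0 0 0 0 0"
}}

```text
time: 2.9
tcp_pos: [472.5, 318.8, 136.3]
tool_rot: [179.8, 0.1, -179.6]
ft_force: [0.2, -0.5, 0.4]
finger_gap: 42.7
```

```bash
python3 - <<'E'
from h import *
o=get_obs(); im=capture("wrist"); cv2.imwrite("pics/w2.png",im[:,:,::-1])
print(proj("wrist",o["tcp_pos"],o),proj("wrist",(475,313.5,118),o))
c=im[100:340,200:440]; cv2.imwrite("pics/w2c.png",cv2.resize(c,None,fx=2.5,fy=2.5)[:,:,::-1])
print([(np.round(d["position"],1).tolist(),round(d["score"],2)) for d in boxes_of("wrist","tube_a")])
need((475,313.5,64),o=o)
E
```

```text
[319.04214084 234.77985377] [311.60005122 228.67167714]
[([605.2, 298.1, 41.8], 0.67), ([497.6, 77.6, 7.4], 0.4)]
tcp [472.5 318.8 136.3] rot [ 1.7985e+02  1.0000e-01 -1.7965e+02] t 2.9 F [ 0.2 -0.5  0.4] gap 42.7
cm [-0.23 -0.56  7.23] rad [0.0027 0.0018 0.0062]
```

View pics/w2c.png

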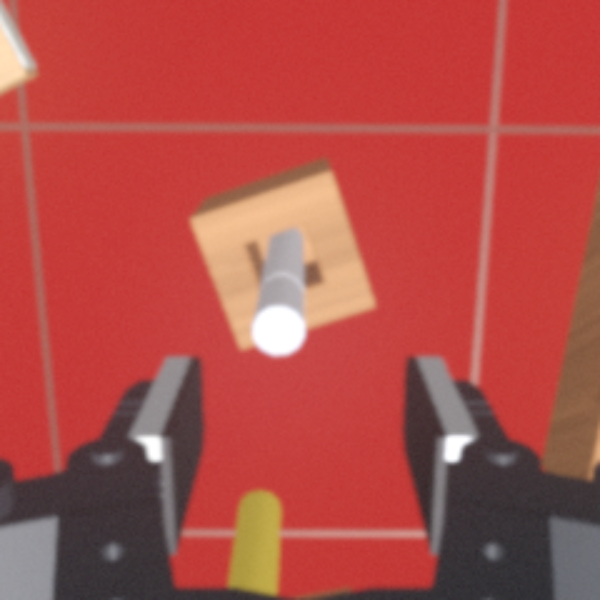

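>>> {"api": "step_arm", "payload": {
  "commands": "-0.45 -0.53 0 0.003 0.002 0.006; 0 0 2.4 0 0 0; 0 0 2.4 0 0 0; 0 0 2.4 0 0 0; 0 0 0 0 0 0"
}}

```text
time: 3.62
tcp_pos: [484.1, 314.4, 68.5]
tool_rot: [179.7, 0.6, 179.9]
ft_force: [-0.9, 0.2, -0.6]
finger_gap: 42.6
```

```bash
python3 -c "
from h import *
need((477.2,313.5,64))"
```

```text
tcp [484.1 314.4  68.5] rot [179.74   0.64 179.88] t 3.62 F [-0.9  0.2 -0.6] gap 42.6
cm [ 0.7  -0.09  0.44] rad [ 0.0046  0.0112 -0.002 ]
```

>>> {"api": "step_arm", "payload": {
  "commands": "0.6 0 0.3 0.004 0.01 0; 0 0 0 0 0 0; 0 0 0 0 0 0"
}}

```text
time: 4.0
tcp_pos: [480.4, 315.3, 68.4]
tool_rot: [179.8, 0.3, 179.9]
ft_force: [0.0, 0.2, -0.3]
finger_gap: 42.7
```

```bash
python3 -c "
from h import *
need((477.2,313.5,64))"
```

```text
tcp [480.4 315.3  68.4] rot [179.83   0.31 179.85] t 4.0 F [ 0.   0.2 -0.3] gap 42.7
cm [ 0.32 -0.18  0.43] rad [ 0.0029  0.0053 -0.0026]
```

>>> {"api": "step_arm", "payload": {
  "commands": "0.4 -0.2 0.5 0.003 0.005 -0.002; 0.15 -0.1 0.25 0 0 0; 0 0 0 0 0 0"
}}

```text
time: 4.38
tcp_pos: [474.8, 312.4, 61.2]
tool_rot: [180.0, 0.1, 180.0]
ft_force: [0.1, -0.5, 0.1]
finger_gap: 42.8
```

>>> {"api": "step_arm", "payload": {
  "commands": "0 0 0 0 0 0; 0 0 0 0 0 0; 0 0 0 0 0 0; 0 0 0 0 0 0",
  "gripper": -1,
  "force": 70
}}

```text
time: 4.88
tcp_pos: [475.1, 312.5, 61.4]
tool_rot: [180.0, 0.1, 180.0]
ft_force: [-0.2, -0.6, -0.1]
finger_gap: 12.9
```

```bash
python3 -c "
from h import *
need((477.2,313.5,64))"
```

```text
tcp [475.1 312.5  61.4] rot [1.7997e+02 1.0000e-01 1.7999e+02] t 4.88 F [-0.2 -0.6 -0.1] gap 12.9
cm [-0.21  0.1  -0.26] rad [ 0.0005  0.0017 -0.0002]
```

>>> {"api": "step_arm", "payload": {
  "commands": "0 0 0 0 0 0; 0 0 0 0 0 0"
}}

```text
time: 5.12
tcp_pos: [475.1, 312.5, 61.4]
tool_rot: [180.0, 0.1, 180.0]
ft_force: [-0.1, 0.3, 0.5]
finger_gap: 13.1
```

>>> {"api": "step_arm", "payload": {
  "commands": "0 0 -2.5 0 0 0; 0 0 -2.5 0 0 0; 0 -3 -1 0 0 0; -0.5 -4.5 0 0 0 0; -0.5 -4.5 0 0 0 0; -0.5 -3 0 0 0 0; -0.3 -1 0 0 0 0; 0 0 0 0 0 0; 0 0 0 0 0 0"
}}

```text
time: 6.25
tcp_pos: [493.7, 150.3, 122.8]
tool_rot: [179.9, 0.1, -179.9]
ft_force: [-0.1, -0.1, -0.7]
finger_gap: 12.6
```

```bash
python3 - <<'E'
from h import *
o=get_obs(); im=capture("wrist"); cv2.imwrite("pics/w3.png",im[:,:,::-1])
need((505,135,110),o=o); need((505,135,110))
cv2.imwrite("pics/w3c.png",cv2.resize(im[60:340,0:440],(800,509),interpolation=cv2.INTER_CUBIC)[:,:,::-1])
E
```

```text
tcp [493.7 150.3 122.8] rot [ 1.7991e+02  1.3000e-01 -1.7989e+02] t 6.25 F [-0.1 -0.1 -0.7] gap 12.6
cm [-1.13 -1.54  1.28] rad [0.0016 0.0022 0.0019]
tcp [493.7 150.4 122.8] rot [ 1.7991e+02  1.3000e-01 -1.7987e+02] t 6.3 F [-0.   0.3  0.7] gap 13.2
cm [-1.12 -1.55  1.28] rad [0.0015 0.0023 0.0023]
```

View pics/w3c.png

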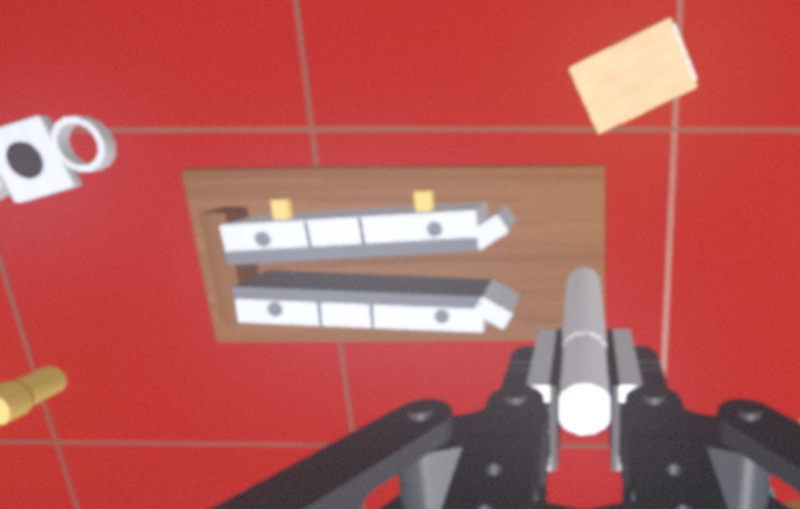

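```bash
python3 - <<'E'
from h import *
np.set_printoptions(precision=1,suppress=True)
o=get_obs()
f=lambda x,y:(x/1.818,60+y/1.818)
P={k:onz("wrist",f(*p),40,o) for k,p in dict(Rm=(478,237),Re=(225,252),R2=(312,247.5),R1=(364,244),Lm=(485,305),Le=(237,297),L2=(319,300.5),L1=(373,302.5)).items()}
for k in P: print(k,P[k])
for a in "me12": print(a,(P["R"+a]+P["L"+a])/2, P["L"+a][0]-P["R"+a][0])
print("board edge mouth end",onz("wrist",f(605,166),8,o),onz("wrist",f(183,171),8,o))
print("tube top",onz("wrist",f(584,409),o["tcp_pos"][2]+56.6,o),"foot",proj("wrist",[*o["tcp_pos"][:2],69.4],o))
# scene check by detector
E
```

```text
Rm [482.4  98.7  40. ]
Re [490.2 -31.1  40. ]
R2 [487.9  14.   40. ]
R1 [486.1  40.8  40. ]
Lm [518.7 100.5  40. ]
Le [514.5 -29.2  40. ]
L2 [516.3  13.8  40. ]
L1 [517.4  42.   40. ]
m [500.5  99.6  40. ] 36.25156976298763
e [502.4 -30.2  40. ] 24.225142321750297
1 [501.7  41.4  40. ] 31.31590687959698
2 [502.1  13.9  40. ] 28.434668099947544
board edge mouth end [449.8 163.5   8. ] [452.2 -69.    8. ]
tube top [496.6 151.7 179.4] foot [319.3 211.4]
```

>>> {"api": "step_arm", "payload": {
  "commands": "-0.5 -1 1.5 0.001 0.002 0.002; -0.1 -0.1 2.5 0 0 0; 0 0 1.2 0 0 0; 0 0 0 0 0 0; 0 0 0 0 0 0"
}}

```text
time: 6.92
tcp_pos: [500.4, 140.5, 67.4]
tool_rot: [180.0, -0.0, -179.7]
ft_force: [0.1, -1.1, -0.2]
finger_gap: 12.7
```

```bash
python3 - <<'E'
from h import *
need((499,138,63.5))
E
```

```text
tcp [500.4 140.5  67.4] rot [ 1.7999e+02 -2.0000e-02 -1.7975e+02] t 6.92 F [ 0.1 -1.1 -0.2] gap 12.7
cm [ 0.14 -0.25  0.39] rad [ 0.0001 -0.0003  0.0044]
```

>>> {"api": "step_arm", "payload": {
  "commands": "0.1 -0.8 0.25 0 0 0.002; 0.1 -1 0.15 0 0 0.002; 0 -1 0 0 0 0; 0 -0.5 0 0 0 0; 0 0 0 0 0 0; 0 0 0 0 0 0"
}}

```text
time: 7.68
tcp_pos: [499.7, 104.7, 65.1]
tool_rot: [180.0, 0.2, 180.0]
ft_force: [0.8, 0.4, -0.9]
finger_gap: 13.0
```

```bash
python3 - <<'E'
from h import *
o=get_obs(); im=capture("wrist"); need((499,100,63.5),o=o)
cv2.imwrite("pics/w4c.png",cv2.resize(im[130:290,140:400],(780,480),interpolation=cv2.INTER_CUBIC)[:,:,::-1])
E
```

```text
tcp [499.7 104.7  65.1] rot [179.97   0.21 179.96] t 7.67 F [ 0.8  0.4 -0.9] gap 13.0
cm [ 0.07 -0.47  0.16] rad [ 0.0005  0.0037 -0.0008]
```

View pics/w4c.png

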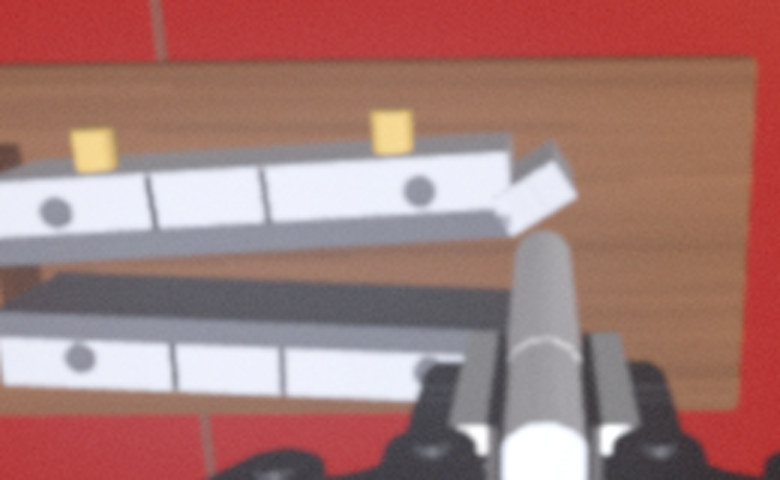

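>>> {"api": "step_arm", "payload": {
  "commands": "0 -0.7 0.1 0 0.003 0; 0 -0.7 0.1 0 0 0; 0 -0.7 0 0 0 0; 0 0 0 0 0 0; 0 0 0 0 0 0"
}}

```text
time: 8.35
tcp_pos: [499.7, 82.5, 62.7]
tool_rot: [180.0, 0.0, 180.0]
ft_force: [-0.2, -0.2, -1.0]
finger_gap: 12.7
```

```bash
python3 - <<'E'
from h import *
need((500,80,63.5))
E
```

```text
tcp [499.7  82.5  62.7] rot [1.7998e+02 1.0000e-02 1.8000e+02] t 8.35 F [-0.2 -0.2 -1. ] gap 12.7
cm [-0.03 -0.25 -0.08] rad [ 0.0004  0.0002 -0.0001]
```

>>> {"api": "step_arm", "payload": {
  "commands": "0 -0.6 -0.05 0 0 0; 0 -0.5 0 0 0 0; 0 -0.4 0 0 0 0; 0 0 0 0 0 0"
}}

```text
time: 8.85
tcp_pos: [499.8, 66.6, 63.3]
tool_rot: [180.0, 0.0, -180.0]
ft_force: [0.2, -0.6, -0.0]
finger_gap: 12.6
```

>>> {"api": "step_arm", "payload": {
  "commands": "0 -0.4 0 0 0 0; 0 -0.4 0 0 0 0; 0 0 0 0 0 0; 0 0 0 0 0 0"
}}

```text
time: 9.35
tcp_pos: [499.8, 58.1, 63.3]
tool_rot: [180.0, 0.0, -180.0]
ft_force: [0.2, 0.2, -0.4]
finger_gap: 12.7
```

>>> {"api": "step_arm", "payload": {
  "commands": "0 -0.4 0 0 0 0; 0 -0.4 0 0 0 0; 0 0 0 0 0 0; 0 0 0 0 0 0"
}}

```text
time: 9.85
tcp_pos: [499.8, 49.6, 63.3]
tool_rot: [180.0, 0.0, -180.0]
ft_force: [0.2, 0.5, -1.3]
finger_gap: 12.6
```

>>> {"api": "step_arm", "payload": {
  "commands": "0 -0.4 0 0 0 0; 0 -0.3 0 0 0 0; 0 0 0 0 0 0; 0 0 0 0 0 0"
}}

```text
time: 10.35
tcp_pos: [499.8, 42.1, 63.3]
tool_rot: [180.0, 0.0, -180.0]
ft_force: [-0.5, 0.8, -0.4]
finger_gap: 12.9
```

>>> {"api": "step_arm", "payload": {
  "commands": "0 -0.3 0 0 0 0; 0 -0.3 0 0 0 0; 0 0 0 0 0 0; 0 0 0 0 0 0"
}}

```text
time: 10.85
tcp_pos: [499.8, 35.7, 63.3]
tool_rot: [180.0, 0.0, -180.0]
ft_force: [0.3, -0.2, -0.1]
finger_gap: 13.0
```

>>> {"api": "step_arm", "payload": {
  "commands": "0 -0.3 0 0 0 0; 0 -0.3 0 0 0 0; 0 0 0 0 0 0; 0 0 0 0 0 0"
}}

```text
time: 11.35
tcp_pos: [499.8, 29.3, 63.3]
tool_rot: [180.0, 0.0, -180.0]
ft_force: [-0.2, 0.3, -0.1]
finger_gap: 12.5
```

>>> {"api": "step_arm", "payload": {
  "commands": "0 -0.3 0 0 0 0; 0 -0.3 0 0 0 0; 0 0 0 0 0 0; 0 0 0 0 0 0"
}}

```text
time: 11.85
tcp_pos: [499.8, 22.9, 63.3]
tool_rot: [180.0, 0.0, -180.0]
ft_force: [0.9, -0.2, 0.3]
finger_gap: 13.0
```

>>> {"api": "step_arm", "payload": {
  "commands": "0 -0.25 0 0 0 0; 0 -0.25 0 0 0 0; 0 0 0 0 0 0; 0 0 0 0 0 0"
}}

```text
time: 12.35
tcp_pos: [499.8, 17.5, 63.3]
tool_rot: [180.0, 0.0, -180.0]
ft_force: [0.3, -0.5, -0.0]
finger_gap: 12.6
```

>>> {"api": "step_arm", "payload": {
  "commands": "0 -0.25 0 0 0 0; 0 -0.2 0 0 0 0; 0 0 0 0 0 0; 0 0 0 0 0 0"
}}

```text
time: 12.85
tcp_pos: [499.8, 12.7, 63.3]
tool_rot: [180.0, 0.0, -180.0]
ft_force: [0.6, 0.5, -0.2]
finger_gap: 12.5
```

>>> {"api": "step_arm", "payload": {
  "commands": "0 -0.2 0 0 0 0; 0 -0.2 0 0 0 0; 0 0 0 0 0 0; 0 0 0 0 0 0"
}}

```text
time: 13.35
tcp_pos: [499.7, 8.4, 63.3]
tool_rot: [180.0, 0.0, -180.0]
ft_force: [0.3, -0.4, -0.6]
finger_gap: 12.9
```

>>> {"api": "step_arm", "payload": {
  "commands": "0 -0.2 0 0 0 0; 0 -0.15 0 0 0 0; 0 0 0 0 0 0; 0 0 0 0 0 0"
}}

```text
time: 13.85
tcp_pos: [499.6, 4.7, 63.3]
tool_rot: [180.0, 0.0, -180.0]
ft_force: [0.0, 1.1, -0.9]
finger_gap: 12.7
```

>>> {"api": "step_arm", "payload": {
  "commands": "0 -0.15 0 0 0 0; 0 -0.15 0 0 0 0; 0 0 0 0 0 0; 0 0 0 0 0 0"
}}

```text
time: 14.35
tcp_pos: [499.5, 1.6, 63.2]
tool_rot: [180.0, -0.0, -180.0]
ft_force: [-0.1, 0.5, -0.2]
finger_gap: 12.7
```

>>> {"api": "step_arm", "payload": {
  "commands": "0 -0.15 0 0 0 0; 0 -0.15 0 0 0 0; 0 -0.15 0 0 0 0"
}}

```text
time: 14.72
tcp_pos: [499.3, -1.6, 63.2]
tool_rot: [179.8, -0.0, 180.0]
ft_force: [0.3, 4.5, -0.1]
finger_gap: 12.8
```

```bash
python3 - <<'E'
from h import *
need((500,-10,63.3))
print(get_obs()["ft_torque"])
E
```

```text
tcp [499.3  -1.6  63.2] rot [ 1.7980e+02 -2.0000e-02  1.7997e+02] t 14.72 F [ 0.3  4.5 -0.1] gap 12.8
cm [-0.07 -0.84 -0.01] rad [ 0.0035 -0.0003 -0.0005]
[ 0.96146757 -0.03327474  0.00663121]
```

>>> {"api": "step_arm", "payload": {
  "commands": "0 -0.14 0 0 0 0; 0 -0.14 0 0 0 0; 0 -0.14 0 0 0 0"
}}

```text
time: 15.1
tcp_pos: [499.3, -3.3, 63.1]
tool_rot: [179.5, -0.0, 179.9]
ft_force: [0.5, 6.8, -0.7]
finger_gap: 12.4
```

```bash
python3 - <<'E'
from h import *
need((500,-10,63.3)); o=get_obs()
im=capture("wrist"); a=im[130:290,250:420]; s=capture("scene"); b=s[165:225,280:370]
cv2.imwrite("pics/w5c.png",np.hstack([cv2.resize(a,(425,400),interpolation=cv2.INTER_CUBIC),cv2.resize(b,(375,400),interpolation=cv2.INTER_CUBIC)])[:,:,::-1])
E
```

```text
tcp [499.3  -3.3  63.1] rot [ 1.7952e+02 -2.0000e-02  1.7987e+02] t 15.1 F [ 0.5  6.8 -0.7] gap 12.4
cm [-0.07 -0.67 -0.02] rad [ 0.0083 -0.0003 -0.0023]
```

View pics/w5c.png

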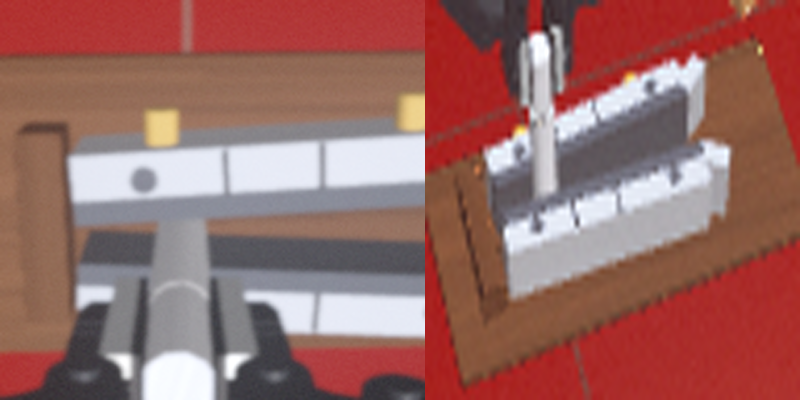

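>>> {"api": "step_arm", "payload": {
  "commands": "0 0.3 0 0.006 0 -0.002; 0 0.3 -0.2 0.002 0 0; 0 0.2 -1.5 0 0 0; 0 0 -2.5 0 0 0; 0 0 -2 0 0 0; 0 0 0 0 0 0"
}}

```text
time: 15.95
tcp_pos: [501.1, 2.8, 130.1]
tool_rot: [-179.7, 0.2, -179.9]
ft_force: [-0.5, 0.7, -0.8]
finger_gap: 13.1
```

```bash
python3 - <<'E'
from h import *
need((545,-290,125))
E
```

```text
tcp [501.1   2.8 130.1] rot [-179.68    0.19 -179.88] t 15.95 F [-0.5  0.7 -0.8] gap 13.1
cm [ -4.33 -29.28   0.69] rad [-0.0057  0.0034  0.002 ]
```

>>> {"api": "step_arm", "payload": {
  "commands": "-0.4 -2.5 0 -0.005 0.003 0.002; -0.6 -4.5 0 0 0 0; -0.7 -4.5 0 0 0 0; -0.7 -4.5 0 0 0 0; -0.7 -4.5 0 0 0 0; -0.4 -2.5 0 0 0 0; 0 -1 0 0 0 0; 0 0 0 0 0 0; 0 0 0 0 0 0; 0 0 0 0 0 0"
}}

```text
time: 17.2
tcp_pos: [533.8, -240.0, 127.9]
tool_rot: [179.8, -0.3, -179.8]
ft_force: [0.2, 0.1, -0.9]
finger_gap: 12.5
```

```bash
python3 - <<'E'
from h import *
o=get_obs(); im=capture("wrist"); cv2.imwrite("pics/w6.png",im[:,:,::-1])
need((545,-318,125),o=o)
for t in("narrow_floor","middle_floor","wide_floor"):print(t,[(np.round(d["position"],1).tolist(),round(d["score"],2)) for d in boxes_of("wrist",t)])
cv2.imwrite("pics/w6c.png",cv2.resize(im[80:300,80:400],(800,550),interpolation=cv2.INTER_CUBIC)[:,:,::-1])
E
```

```text
tcp [ 533.8 -240.   127.9] rot [ 179.83   -0.29 -179.76] t 17.2 F [ 0.2  0.1 -0.9] gap 12.5
cm [-1.09 -7.8   0.26] rad [ 0.003  -0.005   0.0042]
narrow_floor [([538.3, -319.3, 44.4], 0.72), ([493.7, -12.3, 6.6], 0.35)]
middle_floor [([596.1, -295.7, 46.0], 0.79)]
wide_floor [([446.0, -345.4, 43.3], 0.9)]
```

View pics/w6c.png

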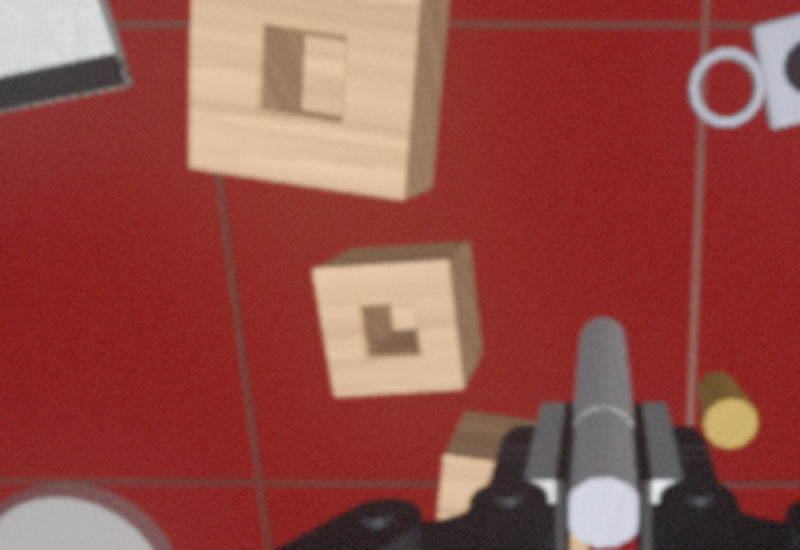

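```bash
python3 - <<'E'
from h import *
np.set_printoptions(precision=1,suppress=True)
o=dict(get_obs());o["tcp_pos"]=np.array([533.8,-240,127.9]);o["tool_rot"]=np.array([179.83,-.29,-179.76])
f=lambda x,y:(80+x/2.5,80+y/2.5)
cs=[onz("wrist",f(*p),45,o) for p in[(312,268),(448,259),(466,388),(332,398)]]
print(*cs,"c",np.mean(cs,0)); print([np.linalg.norm(cs[i]-cs[i-1]) for i in range(4)])
ps=[onz("wrist",f(*p),45,o) for p in[(360,308),(413,302),(421,352),(368,357)]];print("pocket",np.mean(ps,0))
zf=127.9-53.4
e=onz("wrist",f(602,317),zf,o);print("foot edge",e,"-> foot centre",e+[7.6,0,0])
print("top",onz("wrist",f(604,510),zf+110,o)) 
E
python3 -c "
from h import *
need((538,-318,125))"
```

```text
[ 519.2 -344.6   45. ] [ 515.8 -294.7   45. ] [ 565.7 -290.5   45. ] [ 570.  -342.1   45. ] c [ 542.7 -318.    45. ]
[np.float64(50.82021430970202), np.float64(50.059733230579916), np.float64(50.12004749707346), np.float64(51.85457847190452)]
pocket [ 542.7 -317.6   45. ]
foot edge [ 529.5 -238.7   74.5] -> foot centre [ 537.1 -238.7   74.5]
top [ 536.6 -238.6  184.5]
tcp [ 534.1 -240.6  128.1] rot [ 179.86   -0.26 -179.77] t 17.4 F [ 0.5 -1.4 -0.8] gap 12.7
cm [-0.36 -7.74  0.29] rad [ 0.0025 -0.0045  0.004 ]
```

>>> {"api": "step_arm", "payload": {
  "commands": "-0.2 -2.5 0 0.0025 -0.0045 0.004; -0.2 -2.5 0.5 0 0 0; -0.1 -1.8 0.7 0 0 0; 0 -0.5 0.4 0 0 0; 0 0 0 0 0 0; 0 0 0 0 0 0"
}}

```text
time: 18.15
tcp_pos: [539.3, -319.6, 110.1]
tool_rot: [180.0, -0.0, 179.9]
ft_force: [0.1, 0.2, 0.1]
finger_gap: 12.9
```

```bash
python3 -c "
from h import *
need((539.7,-319,105))"
```

```text
tcp [ 539.3 -319.6  110.1] rot [ 1.7999e+02 -1.0000e-02  1.7990e+02] t 18.15 F [0.1 0.2 0.1] gap 12.9
cm [-0.04  0.06  0.51] rad [ 0.0002 -0.0002 -0.0018]
```

```bash
python3 - <<'E'
from h import *
o=get_obs(); im=capture("wrist"); s=capture("scene")
print("foot px",proj("wrist",[o["tcp_pos"][0]+3-7.6,o["tcp_pos"][1]+1.2,56.7],o),"pocket px",proj("wrist",(542.7,-317.8,45),o))
for dx in(-10,10):
  for dy in(-10,10): print(proj("wrist",(542.7+dx,-317.8+dy,45),o).round(1),end=" ")
a=im[150:290,240:400];b=s[180:280,150:250]
cv2.imwrite("pics/w7c.png",np.hstack([cv2.resize(a,(457,400),interpolation=cv2.INTER_CUBIC),cv2.resize(b,(343,400),interpolation=cv2.INTER_CUBIC)])[:,:,::-1])
E
```

```text
foot px [320.85360964 206.15452871] pocket px [321.56661172 211.51649952]
[309.9 200.4] [333.2 200.3] [310.2 222.5] [333.  222.4]
```

View pics/w7c.png

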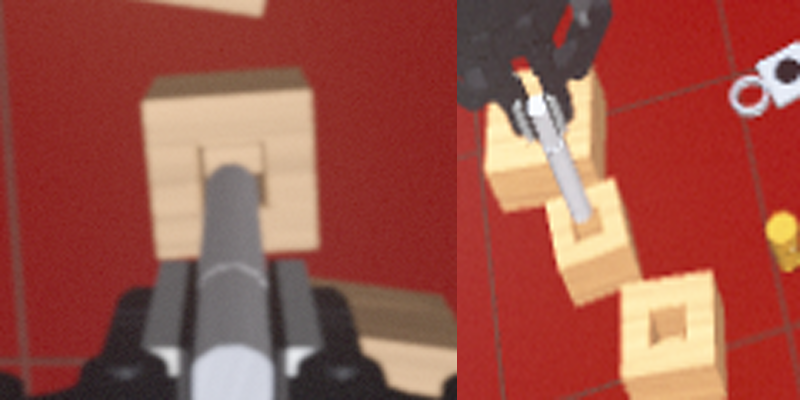

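>>> {"api": "step_arm", "payload": {
  "commands": "0 0 0.6 0 0 0; 0 0 0.8 0 0 0; 0 0 0.4 0 0 0; 0 0 0 0 0 0; 0 0 0 0 0 0"
}}

```text
time: 18.88
tcp_pos: [539.5, -317.8, 91.3]
tool_rot: [180.0, 0.0, -180.0]
ft_force: [0.1, 0.2, -0.4]
finger_gap: 12.7
```

```bash
python3 -c "
from h import *
need((539.4,-319.3,62))"
```

```text
tcp [ 539.5 -317.8   91.3] rot [ 179.99    0.   -179.96] t 18.88 F [ 0.1  0.2 -0.4] gap 12.7
cm [ 0.01 -0.15  2.93] rad [0.0002 0.     0.0006]
```

>>> {"api": "step_arm", "payload": {
  "commands": "0 -0.1 0.6 0 0 0; 0 -0.05 0.8 0 0 0; 0 0 0.7 0 0 0; 0 0 0.3 0 0 0; 0 0 0 0 0 0; 0 0 0 0 0 0"
}}

```text
time: 19.62
tcp_pos: [539.5, -319.6, 65.4]
tool_rot: [180.0, -0.0, -180.0]
ft_force: [-0.1, 0.8, 0.3]
finger_gap: 12.5
```

>>> {"api": "step_arm", "payload": {
  "commands": "0 0 0.1 0 0 0; 0 0 0.1 0 0 0; 0 0 0 0 0 0"
}}

```text
time: 20.0
tcp_pos: [539.9, -319.8, 63.9]
tool_rot: [-180.0, 0.0, -180.0]
ft_force: [0.0, 0.4, -0.6]
finger_gap: 12.5
```

>>> {"api": "step_arm", "payload": {
  "commands": "0 0 0.1 0 0 0; 0 0 0.1 0 0 0; 0 0 0.1 0 0 0"
}}

```text
time: 20.38
tcp_pos: [540.3, -320.0, 61.4]
tool_rot: [-179.9, 0.1, -180.0]
ft_force: [-0.3, 0.1, 5.6]
finger_gap: 12.9
```

>>> {"api": "step_arm", "payload": {
  "commands": "0 0 0.07 0 0 0; 0 0 0.07 0 0 0"
}}

```text
time: 20.62
tcp_pos: [540.7, -320.1, 61.4]
tool_rot: [-179.9, 0.2, -180.0]
ft_force: [-0.6, 1.4, 5.0]
finger_gap: 12.7
```

>>> {"api": "step_arm", "payload": {
  "commands": "0 0 -0.03 0 0 0; 0 0 0 0 0 0; 0 0 0 0 0 0; 0 0 0 0 0 0",
  "gripper": -0.3
}}

```text
time: 21.12
tcp_pos: [540.5, -320.0, 61.1]
tool_rot: [-179.9, 0.1, -180.0]
ft_force: [0.4, 0.3, -0.2]
finger_gap: 29.7
```

>>> {"api": "step_arm", "payload": {
  "commands": "0 0 0 0 0 0; 0 0 -1 0 0 0; 0 0 -2 0 0 0; 0 0 -3 0 0 0; 0 0 -3 0 0 0; 0 0 -2 0 0 0; 0 3 -1 0 0 0; 0 4 0 0 0 0; 0 4 0 0 0 0; 0 1 0 0 0 0; 0 0 0 0 0 0; 0 0 0 0 0 0"
}}

```text
time: 22.62
tcp_pos: [542.4, -200.3, 192.1]
tool_rot: [-179.6, 0.6, 179.9]
ft_force: [-0.3, -0.6, -0.2]
finger_gap: 29.9
```

```bash
python3 - <<'E'
from h import *
o=get_obs(); im=capture("wrist"); s=capture("scene"); d=capture("side"); need((540,-320,150),o=o)
print([(np.round(q["position"],1).tolist(),round(q["score"],2)) for q in boxes_of("scene","tube_a")])
a=im[40:320,0:320];b=s[170:280,140:250];c=d[90:190,300:420]
cv2.imwrite("pics/w8c.png",np.hstack([cv2.resize(x,(265,400) if i<0 else (266,266),interpolation=cv2.INTER_CUBIC) for i,x in enumerate((a,b,c))])[:,:,::-1])
E
```

```text
tcp [ 542.4 -200.3  192.1] rot [-179.6     0.61  179.92] t 22.62 F [-0.3 -0.6 -0.2] gap 29.9
cm [  0.26 -11.94   4.29] rad [-0.0069  0.0106 -0.0015]
[([618.9, 292.2, 69.3], 0.81), ([737.8, 160.6, 68.5], 0.77), ([549.5, -314.8, 88.6], 0.65), ([627.8, 234.1, 68.5], 0.64), ([712.9, 247.8, 91.2], 0.53), ([701.9, 318.1, 90.2], 0.45), ([719.1, 277.2, 43.4], 0.22)]
```

View pics/w8c.png

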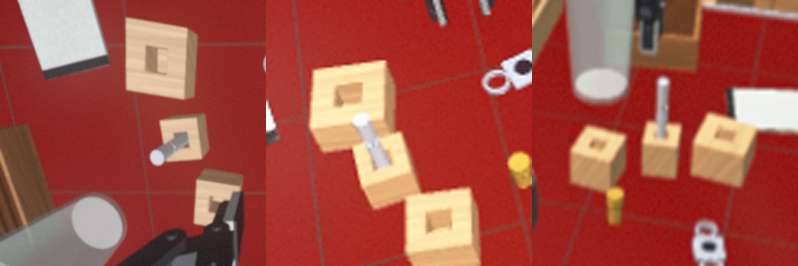

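The tube stands upright in the smallest block (side view about (663,105) in the crop). The blocks, punch and cutter have not moved. The arm is clear and still.

```bash
python3 -c "
from bench import *
print(job_done())"
```

```text
the job is handed in; nothing more can be done
None
```

The tube from the ready block was sized as thin, and it now stands upright in the smallest stock block. The job was handed in at about 22.8 s of the 54 s allowed.

- **Sizing:** I gripped the tube about 72 mm above its foot and slid it in from the mouth with its foot 1 to 2 mm above the board. It stopped about 102 to 103 mm in, past the second line. The picture taken at the stop also showed it past that line.
- **Push force:** It resisted at 4.5 N with almost no sideways force, so it was bearing on both jaws. The last push read 6.8 N, slightly over the 3 to 6 N given. I stopped there and backed off. The force on each jaw cannot be read directly, so I can't rule out that it came near the 15 N limit.
- **Placing:** It touched the pocket floor at the predicted height, with 5 to 6 N on the floor, and I released it there.
- **Last checks:** All three cameras showed the tube upright in the smallest block, with the neighbouring blocks, punch and cutter unmoved. The detector still reported the two waiting tubes and the three coloured look-alikes within about 2 mm of where they started. I did not check the other bystanders again, but the arm did not go near them.
- **Disagreement:** The scene and wrist cameras differed by about 3 mm on the gauge's centre line. The light, step-by-step push took up that difference.

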